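# Load the jar crate, then charge the dosing pump and hold it

### The job

Get the dosing pump ready for a fill. First stand the two open white jars upright in the long grey crate, one jar to a cell (any cells). Then take the pump's piston by its cap and draw it gently and straight up, without letting it bind or lifting the pump, until the dark groove round the piston is level with the top face of the pump block; do not pull the piston right out. Finish there, still gripping the piston, with the pump standing where it was and the bystanding beaker, film roll and tape roll left alone.

Things in the scene. Friction and masses are not known exactly. Their poses are not given: they have to be found in the camera images.
- pump: Dosing pump: square aluminium block 52 x 52 mm, 85 mm tall, on a steel foot plate 100 x 84 x 10 mm (its own x, y), top face 95 mm above the bench; a small outlet fitting sticks out of the block's -x side near the foot. It stands loose on the bench and weighs about 1.2 kg, so it can slide or be lifted if the piston binds. Origin at the centre of its underside, z up. A vertical blind bore, 21 mm wide and 80 mm deep, opens in the middle of the top face.
- bore_mouth (a point): Centre of the bore's mouth in the top face of the pump block, 95 mm above the pump's origin. z up.
- piston: Loose steel piston, 20 mm in diameter, 0.15 kg; no spring or catch, and it drops back if let go. At the start it stands fully home in the bore, upright. Origin at the centre of its lower end, z along its length towards the cap. The rod is 102.5 mm long; on top of it is a round ribbed grip cap 32 mm in diameter, from 102.5 to 129 mm above the origin. At home the underside of the cap is 22 mm above the block's top face. The turning of the piston about its axis does not matter.
- cap_mid (a point): Middle of the grip cap, on the piston's axis, 116 mm above its origin and 13 mm below the cap's top.
- groove (a point): Middle of the dark groove (5 mm wide band) round the piston, on its axis, 40 mm above its origin. At home it is hidden 40 mm below the bore's mouth, so the piston must be drawn up 40 mm.
- jar_a: Open round white plastic jar, 42 mm in diameter, 66 mm tall, wall 3 mm, 0.06 kg. Stands upright on the bench at the start. Origin at the centre of its underside, z up.
- jar_b: Second jar, the same as jar_a.
- crate: Grey open crate fixed to the bench, 78 mm (its x) by 218 mm (its y), 26 mm tall, floor and walls 4 mm thick, two dividers that make a row of three cells along its y, each about 70 x 67 mm inside and 22 mm deep. All three cells are empty at the start. Origin at the centre of its underside.
- cell_0 (a point): Centre of the floor of one end cell (71.3 mm towards the crate's -y), 4 mm above the bench.
- cell_1 (a point): Centre of the floor of the middle cell, 4 mm above the bench.
- cell_2 (a point): Centre of the floor of the other end cell (71.3 mm towards the crate's +y), 4 mm above the bench.
- beaker: Bystander: clear beaker, 67 x 78 mm, 83 mm tall. Origin under its centre. Leave alone.
- film: Bystander: upright roll of sealing film, 36 mm in diameter, 104 mm tall. Origin under its centre. Leave alone.
- tape: Bystander: roll of tape lying flat, 72 mm in diameter, 18 mm high. Origin under its centre. Leave alone.
There are look-alikes about, which are no part of the job. What is shaped like the piston but pink is not meant. Leave any purple look-alike of the jar_a alone.

How it is judged (in metres and radians):
On the way, in this order (a step that is already met when the one before it is completed fails the run):
1. both jars stand upright in cells of the crate, let go, while the piston is still home ((horizontal distance between jar_a and cell_0 below 0.022 m or horizontal distance between jar_a and cell_1 below 0.022 m or horizontal distance between jar_a and cell_2 below 0.022 m) and z of each of jar_a, jar_b in the frame of crate below 0.009 m and angle between each of jar_a, jar_b's own z axis and vertical below 0.1 rad and (horizontal distance between jar_b and cell_0 below 0.022 m or horizontal distance between jar_b and cell_1 below 0.022 m or horizontal distance between jar_b and cell_2 below 0.022 m) and contact force between the fingers and jar_a below 0.2 N and contact force between the fingers and jar_b below 0.2 N and z of groove in the frame of bore_mouth below -0.03 m), for 0.2 s.
2. the piston is gripped and drawn until its groove is level with the block's top (z of groove in the frame of bore_mouth between -0.008 and 0.008 m and contact force between the fingers and piston above 3 N and angle between the z axis of piston and the z axis of pump, either way round below 0.06 rad), for 0.2 s.
At the end, for the whole second after the job is handed in: Piston held at rest by the fingers (over 3 N), groove within 8 mm of the block top, in line within 0.06 rad, under 15 N between piston and pump; fingers off the pump, which stands upright within 30 mm of its start; both jars upright on the floors of crate cells, one per cell (all of step 2 and (horizontal distance between jar_a and cell_0 below 0.022 m or horizontal distance between jar_a and cell_1 below 0.022 m or horizontal distance between jar_a and cell_2 below 0.022 m) and z of each of jar_a, jar_b in the frame of crate below 0.009 m and angle between each of jar_a, jar_b's own z axis and vertical below 0.1 rad and (horizontal distance between jar_b and cell_0 below 0.022 m or horizontal distance between jar_b and cell_1 below 0.022 m or horizontal distance between jar_b and cell_2 below 0.022 m) and contact force between piston and pump below 15 N and contact force between the fingers and pump below 1 N and linear speed of piston below 0.02 m/s and height (world z) of pump below 0.004 m and angle between pump's own z axis and vertical below 0.04 rad and distance of pump from where it was at the start of the episode below 0.03 m); the arm keeps its last pose, push and grip.
It fails at once if the piston was pulled right out of the bore (z of piston in the frame of bore_mouth above -0.003 m).
It fails at once if the piston was forced: it pressed on the pump with over 40 N (contact force between piston and pump above 40 N).
It fails at once if the pump was lifted off the bench or tipped (height (world z) of pump above 0.008 m or angle between pump's own z axis and vertical above 0.12 rad).
It fails at once if the beaker, film roll or tape roll was disturbed (moved over 20 mm or tipped) (distance of any of beaker, film, tape from where it was at the start of the episode above 0.02 m or angle between any of beaker, film, tape's own z axis and vertical above 0.3 rad).
It also fails if it takes over 51 s, if anything falls off the work surface, if the arm or the gripper's body presses on something with over 40 N, if the wrist force passes 120 N, or if a joint passes its speed limit or range.

### The arm

A 6-joint arm with a two-finger parallel gripper is mounted at the origin on a cart in front of the work surface, level with it; the furniture and walls round the work are solid. World frame = base frame: x ahead of the robot, y to its left, z up, the work surface at z = 0. Lengths are in mm, angles in rad, forces in N, time in s.
With the tool pointing down it reaches from about 300 to 775 mm from the base axis. Payload 14.6 kg.
Tool frame: the origin (TCP) lies at the centre of the arm's flange, where the gripper is bolted on; the fingertips stand 199 mm ahead of it and the grasp point (between the pads) lies 180 mm ahead of it; z points along the fingers, y is the line along which they close (so a half turn about z gives the same grasp; the last joint's range is limited). The gripper opens to 94 mm and grips with 3 to 60 N. Pads are 16 mm wide; open, the fingers measure 119 mm over their backs; the gripper's body (75 mm by 177 mm) begins 78 mm behind the grasp point.
Start: joints at [1.133, 0.3, 1.521, -0, 1.321, -0.067], TCP at [199.296, 512.613, 404.646] pointing down, gripper open.
Joint ranges: [-3.03, 3.03], [-0.79, 2.21], [0.23, 2.52], [-1.04, 4.18], [0, 3.07], [-2.55, 2.55]. Speed limits (rad/s): [2.22, 2.22, 2.57, 3.14, 3.14, 3.14].

### API

Orientations are given as [roll, pitch, yaw] about the fixed x, y, z axes, in that order (R = Rz(yaw) Ry(pitch) Rx(roll)).
In Python, from cell import manip, optics, workorder gives the robot as it stands.
- The arm moves only by the tool step_arm, never from a script. Its argument "increments" is a list that holds one entry, the list of rows, each a list of 7 numbers: the turn, a rotation vector about the tool's x, y, z as a fraction of full scale, then the shift along the tool's x, y, z as a fraction of full scale, then the closure, from -1 (fully open) to 1 (shut). In form: [[[wx, wy, wz, tx, ty, tz, fingers], ...]]. A call has 1 to 5 rows; each row shifts and turns the commanded pose from where the row before left it, along the tool's axes as they then stand; what a row does not reach is not made up. Full scale, the value 1, is 40 mm for a shift and 45 degrees for a turn. A row lasts 1/10 s, in which the tool goes at most 50 mm and 8.59 degrees, less where a joint would pass 70% of its speed; a pose out of reach is approached as far as the arm can. A call with a number of a shift or a turn outside -1 to 1 is refused whole. A call with a gripper value outside its range is refused whole. The fingers move at their own pace and stop on an object; "newtons" is the grip in N (left out, the last holds). Time passes only in rows, so rows that do not move let the fingers close. It gives the time, the measured TCP pose, the force, the opening and the grip force at its end, in the units of the state.
- manip.read_state(): the state, without advancing time (a new reading comes with each control period).
- optics.camera(name): name is "side" or "top"; returns a dict with "frame" (420x560x3 uint8, red, green, blue), "range_z" (420x560 float32, mm along the optical axis (not along the pixel's ray), 0 where there is no reading), "mtx" (3x3 intrinsics, pixels), "cam_to_world" (4x4, takes a point from camera to world coordinates). Camera axes: x right, y down, z forward; pixel columns grow to the right and rows downward; lengths in mm; the calibration is good to about 2 mm. A picture is of the moment at which its call begins.
- workorder.sign_off(): hands the job in; it is judged then, once.
The state is a dict: "clock": time; "joints": joint angles; "qd": joint speeds; "effort": joint torques, N m; "eef_pos": TCP position; "eef_rot": TCP orientation; "wrist_force": force on the tool from outside, world axes, zero at the start; "moment": the same for the moment, N m; "finger_gap": finger opening in mm; "finger_force": force on a finger pad.
Only numpy, scipy, OpenCV 4.12 (cv2) and the standard library are available. Lean on these libraries where they do the work, as an engineer would, in place of code of your own. Each camera call takes 0.05 s, during which the arm holds its last target. There are 200 camera calls.

## Working session

There is one attempt and no reset: what is moved stays moved. The work goes in short steps, Python scripts to look and compute and a tool call to move; the robot and the scene stay as the last step left them, time stands still between calls to the robot, and variables do not carry over. Pictures are saved under pics/ and viewed, at most 10 in all, crops included, and the job is handed in when it is done.

Besides the shell and the picture viewer there is one more tool, called after "Emit:" as name(argument=value, ...) on one line, values as JSON. step_arm: Moves the arm, as the interface text tells. Its arguments: {"type":"object","properties":{"increments":{"type":"array","items":{"type":"array","items":{"type":"array","items":{"type":"number"}}}},"newtons":{"type":"number"}},"required":["increments"]}

```bash
mkdir -p pics; ls; python3 - <<'E'
from cell import manip, optics, workorder
import cv2,numpy as np
print(manip.read_state())
for n in("top","side"):
    c=optics.camera(n); cv2.imwrite(f"pics/{n}0.png",c["frame"][:,:,::-1]); np.savez(f"{n}0.npz",**c)
    print(n,c["mtx"],c["cam_to_world"])
E
```

```text
pics
{'clock': 0.0, 'joints': array([ 1.13339843e+00,  3.00493152e-01,  1.52161281e+00, -3.45076584e-05,
        1.32069980e+00, -6.66316835e-02]), 'qd': array([-0.00015153, -0.00100474, -0.00161466,  0.00066593,  0.00054533,
        0.00140031]), 'effort': array([ 1.44872138e-03, -5.31806695e+01, -3.52733874e+01,  7.09446031e-02,
        2.43432366e-02, -8.04072056e-05]), 'eef_pos': array([199.28730962, 512.58669194, 404.06066987]), 'eef_rot': array([-3.14038001e+00, -4.74222158e-05,  2.77083497e+00]), 'wrist_force': array([0.17918719, 0.1831813 , 0.37075576]), 'moment': array([0.02302135, 0.03733449, 0.00366723]), 'finger_force': 0.0, 'finger_gap': 94.14809921625866}
top [[454.65914792   0.         277.89694973]
 [  0.         454.65914792 213.28028913]
 [  0.           0.           1.        ]] [[ 2.38044384e-02 -9.95402157e-01  9.27787400e-02  4.62416626e+02]
 [-9.99628205e-01 -2.49339501e-02 -1.10339907e-02  7.11782725e+01]
 [ 1.32965986e-02 -9.24815875e-02 -9.95625611e-01  1.33203319e+03]
 [ 0.00000000e+00  0.00000000e+00  0.00000000e+00  1.00000000e+00]]
side [[407.19338585   0.         285.30775659]
 [  0.         407.19338585 205.09917854]
 [  0.           0.           1.        ]] [[ 3.26143264e-01 -6.97087345e-01  6.38513746e-01 -6.25522595e+01]
 [-9.45256520e-01 -2.48333954e-01  2.11708191e-01 -1.29304512e+02]
 [ 1.09855421e-02 -6.72606483e-01 -7.39918805e-01  8.10282214e+02]
 [ 0.00000000e+00  0.00000000e+00  0.00000000e+00  1.00000000e+00]]
```

View pics/top0.png

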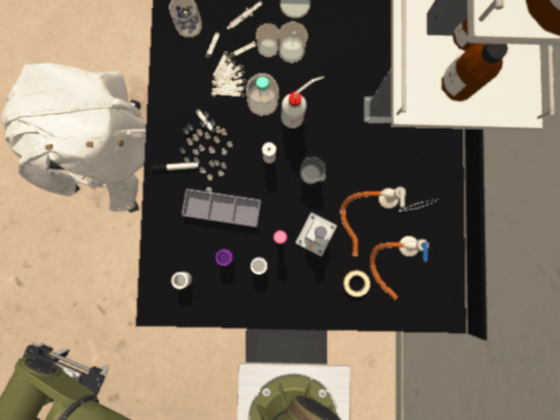

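View pics/side0.png

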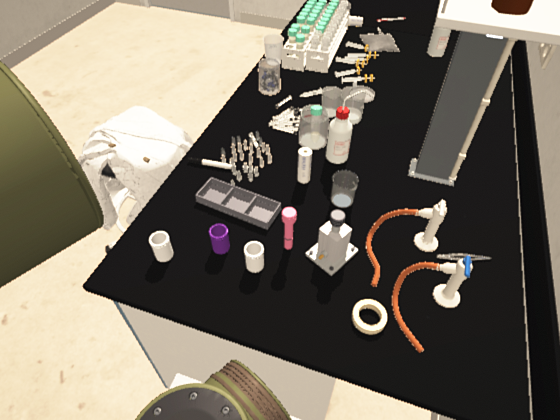

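Top view: the white jars are at (181,281) and (259,266), and the purple look-alike at (224,257) is excluded. The crate is at (221,208), the pump with its grey cap at (318,233), and the pink piston look-alike at (280,237) is also excluded. Bystanders are the film (269,152), beaker (313,170) and tape (357,284). I'll confirm this with one enlarged crop.

```bash
cat > h.py <<'E'
import numpy as np
def ray(c,u,v,z):
    """world point on plane z (mm) seen at pixel u,v"""
    T=c["cam_to_world"]; d=T[:3,:3]@np.linalg.inv(c["mtx"])@[u,v,1]
    return T[:3,3]+d*(z-T[2,3])/d[2]
def cloud(c):
    v,u=np.mgrid[:420,:560]; z=c["range_z"]
    p=np.stack([u,v,np.ones_like(u)],-1)@np.linalg.inv(c["mtx"]).T*z[...,None]
    P=p@c["cam_to_world"][:3,:3].T+c["cam_to_world"][:3,3]; P[z==0]=np.nan
    return P
def proj(c,p):
    T=np.linalg.inv(c["cam_to_world"]); q=c["mtx"]@(T[:3,:3]@p+T[:3,3]); return q[:2]/q[2]
E
python3 - <<'E'
import cv2,numpy as np
from h import *
c=np.load("top0.npz")
cv2.imwrite("pics/topcrop.png",cv2.resize(c["frame"][180:310,165:365,::-1],None,fx=4,fy=4,interpolation=cv2.INTER_CUBIC))
for n in("top","side"):
    P=cloud(np.load(f"{n}0.npz")); x,y,z=P[...,0],P[...,1],P[...,2]
    print(n,"bench z",np.nanmedian(z[(abs(z)<10)&(x>250)&(x<550)]))
    m=((z>12)&(x>230)&(x<650)&(y>-80)&(y<420)&(z<200)).astype(np.uint8)
    k,l,s,ce=cv2.connectedComponentsWithStats(m)
    for i in range(1,k):
        if s[i,4]<25: continue
        q=P[l==i]; t=np.nanpercentile(q[:,2],97); qt=q[q[:,2]>t-6]
        (cx,cy),w,a=cv2.minAreaRect(qt[:,:2].astype(np.float32))
        print(ce[i].round(),s[i,4],"ztop",t.round(),"toprect",np.round([cx,cy,*w,a],1),"mean",qt[:,:2].mean(0).round(1))
E
```

```text
top bench z -0.7804013799111544
[219. 207.] 452 ztop 31.0 toprect [600.8 222.3 217.6  86.4  82.7] mean [597.4 220.8]
[316. 234.] 466 ztop 146.0 toprect [527.2 -54.   29.9  28.4  47.7] mean [528.1 -54.2]
[279. 237.] 120 ztop 132.0 toprect [511.1  52.7  28.1  30.   46.3] mean [511.6  52.5]
[223. 257.] 108 ztop 69.0 toprect [453.7 206.2  41.4  39.3   1.9] mean [455.3 206.6]
[257. 266.] 73 ztop 69.0 toprect [434.  108.7  41.3  38.8   2. ] mean [434.6 109.5]
[180. 280.] 159 ztop 69.0 toprect [387.9 324.8  41.3  39.    1.7] mean [387.1 324.4]
side bench z -2.3367536044460167
[238. 201.] 812 ztop 26.0 toprect [598.1 221.1 219.2  90.4  81.9] mean [594.  220.3]
[289. 224.] 384 ztop 128.0 toprect [509.   51.4  30.5  30.6  76.2] mean [507.8  51. ]
[333. 237.] 1085 ztop 143.0 toprect [524.5 -56.   30.1  31.2  49.4] mean [523.1 -55.1]
[219. 237.] 437 ztop 65.0 toprect [451.5 205.2  42.1  44.7  83.6] mean [451.2 205.8]
[161. 245.] 476 ztop 65.0 toprect [385.5 323.9  43.1  43.2  72.6] mean [385.1 324.5]
[254. 255.] 459 ztop 65.0 toprect [430.1 108.5  43.2  42.1  58.9] mean [430. 108.]
```

View pics/topcrop.png

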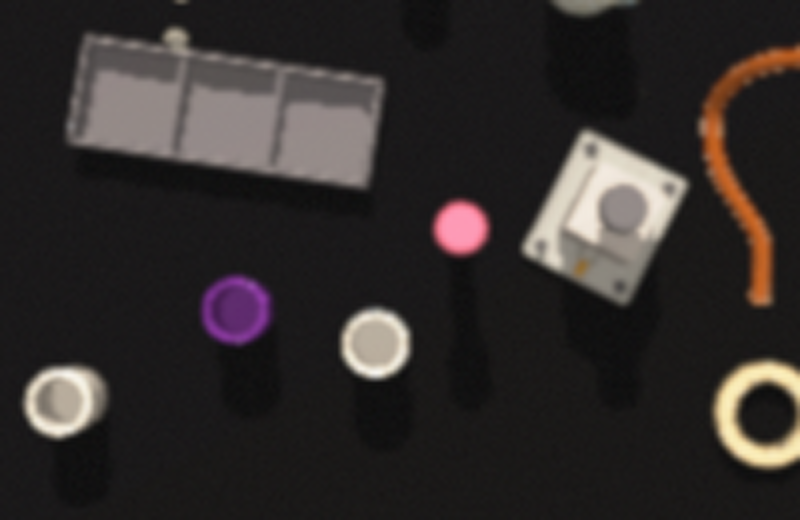

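The crop confirms it: the white jars are at crop (60,402) and (375,343), the purple one at (236,310) isn't ours, and the grey cap on the aluminium pump is at (623,208). The depth heights agree: jars 65–69, cap about 144, and the pink piston about 130 (it stands on the bench). I'm starting towards the left jar while keeping the yaw.

Emit:
step_arm(increments=[[[0,0,0,-0.87,-0.38,0.2,-1],[0,0,0,-0.87,-0.38,0.2,-1],[0,0,0,-0.87,-0.38,0.2,-1],[0,0,0,-0.87,-0.38,0.2,-1],[0,0,0,-0.87,-0.38,0.2,-1]]], newtons=12)

```text
clock: 0.6
eef_pos: [334.7, 377.5, 364.1]
eef_rot: [-3.141, -0.0, 2.771]
wrist_force: [0.0, 0.5, 0.4]
finger_gap: 93.9
finger_force: 0.0
```

```bash
cat > go.py <<'E'
import sys,numpy as np
from scipy.spatial.transform import Rotation as R
from cell import manip
s=manip.read_state(); r=R.from_euler("xyz",s["eef_rot"])
t=np.array([float(a) for a in sys.argv[1:4]]); d=r.inv().apply(t-s["eef_pos"])/40
print(s["clock"],s["eef_pos"].round(1),s["eef_rot"].round(4),"gap",round(s["finger_gap"],1),s["wrist_force"].round(1)); print("units",d.round(3),"len",np.linalg.norm(d).round(2))
E
python3 go.py 386.5 324.4 290; python3 - <<'E'
from h import *
import numpy as np
c=np.load("top0.npz")
q=np.array([ray(c,u/4+165-.4,v/4+180-.4,26) for u,v in[(85,36),(384,80),(368,186),(68,144)]])
print(q.round(1),q.mean(0).round(1))
for a,b in((0,1),(3,2),(0,3),(1,2)): print(np.linalg.norm(q[a]-q[b]).round(1))
for u,v,z in((60,402,66),(375,343,66),(623,208,143.5)): print(ray(c,u/4+165-.4,v/4+180-.4,z).round(1))
E
```

```text
0.6 [334.7 377.5 364.1] [-3.1412e+00 -2.0000e-04  2.7710e+00] gap 93.9 [0.  0.5 0.4]
units [-1.687 -0.767  1.854] len 2.62
[[649.1 324.5  26. ]
 [622.6 107.7  26. ]
 [545.6 117.1  26. ]
 [570.5 333.4  26. ]] [596.9 220.7  26. ]
218.5
217.8
79.1
77.6
[389.  323.1  66. ]
[434.4 107.8  66. ]
[527.8 -54.3 143.5]
```

Emit:
step_arm(increments=[[[0,0,0,-0.85,-0.38,0.4,-1],[0,0,0,-0.86,-0.38,0.4,-1],[0,0,0,0,0,0.9,-1],[0,0,0,0,0,0.9,-1],[0,0,0,0,0,0.5,-1]]])

```text
clock: 1.1
eef_pos: [386.3, 324.9, 237.9]
eef_rot: [-3.139, -0.002, 2.77]
wrist_force: [0.6, 0.4, 0.3]
finger_gap: 94.2
finger_force: 0.0
```

```bash
python3 go.py 387.5 324 226
```

```text
1.1 [386.3 324.9 237.9] [-3.1388e+00 -1.8000e-03  2.7700e+00] gap 94.2 [0.6 0.4 0.3]
units [-0.036 -0.009  0.297] len 0.3
```

Emit:
step_arm(increments=[[[0,0,0,-0.03,0,0.3,-1],[0,0,0,0,0,0,1],[0,0,0,0,0,0,1],[0,0,0,0,0,0,1],[0,0,0,0,0,0,1]]], newtons=12)

```text
clock: 1.6
eef_pos: [387.9, 325.3, 229.6]
eef_rot: [3.14, 0.001, 2.771]
wrist_force: [-0.5, -0.0, -0.7]
finger_gap: 65.5
finger_force: 0.0
```

Emit:
step_arm(increments=[[[0,0,0,0,0,0,1],[0,0,0,0,0,0,1],[0,0,0,0,0,0,1]]])

```text
clock: 1.9
eef_pos: [387.8, 325.2, 228.8]
eef_rot: [3.141, 0.0, 2.771]
wrist_force: [-0.2, 0.1, -1.3]
finger_gap: 41.8
finger_force: 4.9
```

```bash
python3 go.py 606 292 290
```

```text
1.9 [387.8 325.2 228.8] [3.1414e+00 1.0000e-04 2.7708e+00] gap 41.8 [-0.2  0.1 -1.3]
units [-5.386  1.204 -1.529] len 5.73
```

Emit:
step_arm(increments=[[[0,0,0,0,0,-0.2,1],[0,0,0,0,0,-0.65,1],[0,0,0,-0.3,0.1,-0.65,1],[0,0,0,-0.7,0.2,0,1],[0,0,0,-0.85,0.2,0,1]]])

```text
clock: 2.4
eef_pos: [464.5, 317.2, 290.4]
eef_rot: [3.14, 0.001, 2.772]
wrist_force: [0.1, 0.9, -0.7]
finger_gap: 41.2
finger_force: 12.0
```

Emit:
step_arm(increments=[[[0,0,0,-0.9,0.2,0,1],[0,0,0,-0.9,0.2,0,1],[0,0,0,-0.9,0.15,0,1],[0,0,0,-0.5,0.1,0,1],[0,0,0,-0.34,0.05,0,1]]])

```text
clock: 2.9
eef_pos: [607.5, 291.1, 288.8]
eef_rot: [-3.141, -0.0, 2.77]
wrist_force: [-0.3, -0.7, -1.0]
finger_gap: 41.5
finger_force: 12.0
```

```bash
python3 go.py 606 292 234
```

```text
2.9 [607.5 291.1 288.8] [-3.1415e+00 -1.0000e-04  2.7698e+00] gap 41.5 [-0.3 -0.7 -1. ]
units [0.043 0.008 1.37 ] len 1.37
```

Emit:
step_arm(increments=[[[0,0,0,0.04,0,0.5,1],[0,0,0,0,0,0.45,1],[0,0,0,0,0,0.3,1],[0,0,0,0,0,0.1,1],[0,0,0,0,0,0,1]]])

```text
clock: 3.4
eef_pos: [604.6, 292.4, 234.7]
eef_rot: [-3.141, -0.0, 2.771]
wrist_force: [-0.4, -1.0, -0.4]
finger_gap: 41.1
finger_force: 12.0
```

```bash
python3 go.py 606 292 232.8;python3 - <<'E'
from cell import optics
import cv2
from h import *
c=optics.camera("side"); p=proj(c,np.array([606,292,30])); print(p)
cv2.imwrite("pics/s1.png",cv2.resize(c["frame"][130:270,150:340,::-1],None,fx=4,fy=4,interpolation=cv2.INTER_CUBIC))
E
```

```text
3.4 [604.6 292.4 234.7] [-3.1413e+00 -3.0000e-04  2.7709e+00] gap 41.1 [-0.4 -1.  -0.4]
units [-0.036  0.002  0.047] len 0.06
[215.00951658 188.02794153]
```

View pics/s1.png

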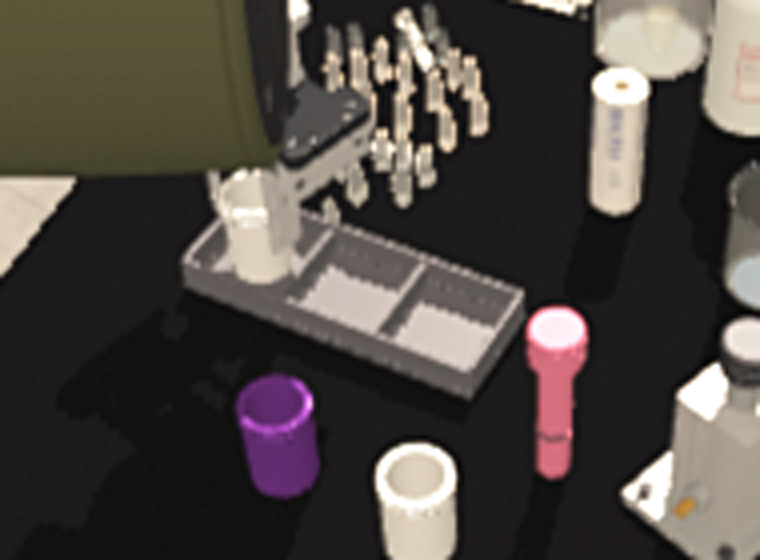

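The jar is inside the left end cell at crop (262,240), about 2 mm above the floor. I'll lower it and let go.

Emit:
step_arm(increments=[[[0,0,0,0,0,0.05,1],[0,0,0,0,0,0,-0.4],[0,0,0,0,0,0,-0.4],[0,0,0,0,0,0,-0.4],[0,0,0,0,0,-0.3,-0.4]]])

```text
clock: 3.95
eef_pos: [604.4, 292.3, 243.7]
eef_rot: [-3.14, -0.002, 2.771]
wrist_force: [-1.1, 0.5, 0.4]
finger_gap: 65.6
finger_force: 0.0
```

Emit:
step_arm(increments=[[[0,0,0,0,0,-0.8,-0.4],[0,0,0,0,0,-0.9,-0.4]]])

```text
clock: 4.15
eef_pos: [604.5, 292.3, 313.7]
eef_rot: [-3.141, -0.001, 2.771]
wrist_force: [0.1, -0.5, -0.1]
finger_gap: 65.9
finger_force: 0.0
```

```bash
python3 go.py 432.5 108.5 300
```

```text
4.15 [604.5 292.3 313.7] [-3.1406e+00 -1.0000e-03  2.7708e+00] gap 65.9 [ 0.1 -0.5 -0.1]
units [ 2.342 -5.84   0.351] len 6.3
```

Emit:
step_arm(increments=[[[0,0,0,0.3,-0.75,0,-0.5],[0,0,0,0.34,-0.85,0,-0.5],[0,0,0,0.34,-0.85,0,-0.5],[0,0,0,0.34,-0.85,0,-0.5],[0,0,0,0.34,-0.85,0,-0.5]]])

```text
clock: 4.65
eef_pos: [481.4, 160.8, 313.6]
eef_rot: [3.141, 0.001, 2.771]
wrist_force: [0.7, 0.4, -0.2]
finger_gap: 70.4
finger_force: 0.0
```

Emit:
step_arm(increments=[[[0,0,0,0.34,-0.85,0,-0.5],[0,0,0,0.34,-0.84,0.2,-0.5],[0,0,0,0,0,0.7,-0.5],[0,0,0,0,0,0.6,-0.5],[0,0,0,0,0,0,-0.5]]])

```text
clock: 5.15
eef_pos: [432.3, 108.3, 251.5]
eef_rot: [-3.14, -0.003, 2.77]
wrist_force: [0.4, 0.6, 0.6]
finger_gap: 70.5
finger_force: 0.0
```

```bash
python3 go.py 432.5 108.5 229
```

```text
5.15 [432.3 108.3 251.5] [-3.1400e+00 -2.6000e-03  2.7705e+00] gap 70.5 [0.4 0.6 0.6]
units [-0.006  0.007  0.562] len 0.56
```

Emit:
step_arm(increments=[[[0,0,0,0,0,0.55,-0.5],[0,0,0,0,0,0,1],[0,0,0,0,0,0,1],[0,0,0,0,0,0,1],[0,0,0,0,0,0,1]]])

```text
clock: 5.65
eef_pos: [433.0, 108.6, 231.7]
eef_rot: [3.141, 0.001, 2.771]
wrist_force: [-0.5, -0.6, 0.5]
finger_gap: 42.1
finger_force: 0.3
```

Emit:
step_arm(increments=[[[0,0,0,0,0,0,1],[0,0,0,0,0,0,1]]])

```text
clock: 5.85
eef_pos: [433.0, 108.6, 231.6]
eef_rot: [3.141, 0.001, 2.771]
wrist_force: [-1.7, 0.4, 8.7]
finger_gap: 41.4
finger_force: 12.0
```

```bash
python3 go.py 589 150 290
```

```text
5.85 [433.  108.6 231.6] [3.1408e+00 1.2000e-03 2.7708e+00] gap 41.4 [-1.7  0.4  8.7]
units [-3.262  2.378 -1.454] len 4.29
```

Emit:
step_arm(increments=[[[0,0,0,0,0,-0.2,1],[0,0,0,0,0,-0.6,1],[0,0,0,0,0,-0.65,1],[0,0,0,-0.5,0.35,0,1],[0,0,0,-0.7,0.5,0,1]]])

```text
clock: 6.35
eef_pos: [490.1, 122.9, 290.5]
eef_rot: [3.141, 0.002, 2.771]
wrist_force: [-0.2, 0.0, 0.1]
finger_gap: 41.3
finger_force: 12.0
```

Emit:
step_arm(increments=[[[0,0,0,-0.8,0.6,0,1],[0,0,0,-0.7,0.55,0,1],[0,0,0,-0.4,0.28,0,1],[0,0,0,-0.16,0.1,0,1],[0,0,0,0,0,0,1]]])

```text
clock: 6.85
eef_pos: [588.8, 150.0, 288.6]
eef_rot: [-3.141, -0.0, 2.771]
wrist_force: [-0.5, -0.2, -1.1]
finger_gap: 41.6
finger_force: 12.0
```

```bash
python3 go.py 589 150 237
```

```text
6.85 [588.8 150.  288.6] [-3.1414e+00 -3.0000e-04  2.7708e+00] gap 41.6 [-0.5 -0.2 -1.1]
units [-4.000e-03  1.000e-03  1.291e+00] len 1.29
```

Emit:
step_arm(increments=[[[0,0,0,0,0,0.5,1],[0,0,0,0,0,0.45,1],[0,0,0,0,0,0.3,1],[0,0,0,0,0,0.05,1],[0,0,0,0,0,0.0,1]]])

```text
clock: 7.35
eef_pos: [588.6, 150.0, 237.1]
eef_rot: [3.142, 0.0, 2.771]
wrist_force: [-0.6, -0.0, -1.0]
finger_gap: 41.6
finger_force: 12.0
```

```bash
python3 go.py 589 150 235.6;python3 - <<'E'
from cell import optics
import cv2
from h import *
c=optics.camera("side")
cv2.imwrite("pics/s2.png",cv2.resize(c["frame"][130:270,170:360,::-1],None,fx=4,fy=4,interpolation=cv2.INTER_CUBIC))
E
```

```text
7.35 [588.6 150.  237.1] [3.1415e+00 1.0000e-04 2.7707e+00] gap 41.6 [-0.6 -0.  -1. ]
units [-0.009  0.004  0.038] len 0.04
```

View pics/s2.png

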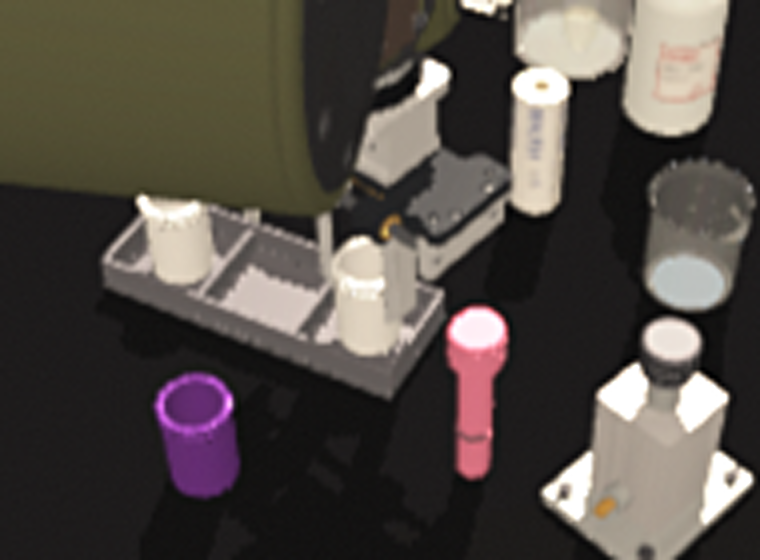

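Jar A stands in the left end cell (crop 180,245) and jar B is in the right end cell (crop 368,300). I'll set jar B down, release it and rise.

Emit:
step_arm(increments=[[[0,0,0,0,0,0.04,1],[0,0,0,0,0,0,-0.4],[0,0,0,0,0,0,-0.4],[0,0,0,0,0,0,-0.4],[0,0,0,0,0,-0.3,-0.4]]])

```text
clock: 7.9
eef_pos: [588.5, 150.0, 246.2]
eef_rot: [-3.14, -0.002, 2.771]
wrist_force: [0.0, -0.3, 0.5]
finger_gap: 65.3
finger_force: 0.0
```

Emit:
step_arm(increments=[[[0,0,0,0,0,-0.8,-0.4],[0,0,0,0,0,-0.9,-0.4],[0,0,0,0,0,-0.9,-0.4],[0,0,0,0,0,-0.9,-0.4],[0,0,0,0,0,-0.3,-0.4]]])

```text
clock: 8.4
eef_pos: [588.6, 150.0, 404.0]
eef_rot: [3.138, 0.005, 2.771]
wrist_force: [0.4, -0.5, 0.1]
finger_gap: 65.7
finger_force: 0.0
```

```bash
python3 go.py 526 -55 390; python3 - <<'E'
from cell import optics
from h import *
for n in("top","side"):
    c=optics.camera(n); P=cloud(c); x,y,z=P[...,0],P[...,1],P[...,2]
    for nm,X,Y,lo,hi in(("A",606,292,52,90),("B",589,150,52,90),("cap",526,-55,135,155)):
        m=(abs(x-X)<35)&(abs(y-Y)<35)&(z>lo)&(z<hi); q=P[m]
        if len(q)<5: print(n,nm,len(q)); continue
        (a,b),w,_=cv2.minAreaRect(q[:,:2].astype(np.float32)) if (cv2:=__import__("cv2")) else 0
        print(n,nm,len(q),np.round([a,b,*w],1),q[:,2].max().round(1))
E
```

```text
8.4 [588.6 150.  404. ] [3.1383 0.0053 2.7708] gap 65.7 [ 0.4 -0.5  0.1]
units [-0.397 -5.345  0.335] len 5.37
top A 84 [605.2 294.2  43.3  39.5] 76.8
top B 14 [572.1 157.8  23.5   5.5] 75.5
top cap 120 [528.1 -53.9  29.2  31.4] 149.6
side A 0
side B 173 [586.4 149.2  41.4  42.7] 70.7
side cap 146 [524.5 -55.   30.8  30.5] 145.5
```

Emit:
step_arm(increments=[[[0,0,0,-0.06,-0.8,0,-0.4],[0,0,0,-0.08,-0.9,0,-0.4],[0,0,0,-0.08,-0.9,0,-0.4],[0,0,0,-0.08,-0.9,0,-0.4],[0,0,0,-0.08,-0.9,0,-0.4]]])

```text
clock: 9.0
eef_pos: [538.5, -20.8, 397.2]
eef_rot: [-3.141, -0.003, 2.771]
wrist_force: [1.2, -0.4, 0.2]
finger_gap: 65.8
finger_force: 0.0
```

Emit:
step_arm(increments=[[[0,0,0,-0.04,-0.6,0,-0.4],[0,0,0,0,-0.3,0,-0.4],[0,0,0,0,0,0,-0.4]]])

```text
clock: 9.3
eef_pos: [527.4, -54.4, 398.1]
eef_rot: [-3.141, -0.002, 2.769]
wrist_force: [0.5, 0.7, -0.5]
finger_gap: 65.8
finger_force: 0.0
```

```bash
python3 go.py 527 -54.8 310
```

```text
9.3 [527.4 -54.4 398.1] [-3.1413e+00 -1.6000e-03  2.7692e+00] gap 65.8 [ 0.5  0.7 -0.5]
units [ 2.000e-03 -1.200e-02  2.202e+00] len 2.2
```

Emit:
step_arm(increments=[[[0,0,0,0,0,0.7,-0.4],[0,0,0,0,0,0.7,-0.4],[0,0,0,0,0,0.5,-0.4],[0,0,0,0,0,0.3,-0.4],[0,0,0,0,0,0,0.1]]], newtons=6)

```text
clock: 9.8
eef_pos: [527.7, -52.8, 309.5]
eef_rot: [-3.141, -0.003, 2.772]
wrist_force: [0.2, 0.6, -0.1]
finger_gap: 61.0
finger_force: 0.0
```

Emit:
step_arm(increments=[[[0,0,0,0,0,0,0.15],[0,0,0,0,0,0,0.22],[0,0,0,0,0,0,0.26],[0,0,0,0,0,0,0.26]]])

```text
clock: 10.2
eef_pos: [527.7, -53.7, 311.6]
eef_rot: [3.141, 0.001, 2.771]
wrist_force: [-0.3, -0.1, 0.9]
finger_gap: 34.9
finger_force: 0.0
```

```bash
python3 go.py 527 -54.8 310; python3 - <<'E'
from cell import optics,manip
import cv2
from h import *
c=optics.camera("side"); u,v=proj(c,np.array([527,-55,120])).astype(int); print(u,v)
cv2.imwrite("pics/s3.png",cv2.resize(c["frame"][v-35:v+55,u-60:u+60,::-1],None,fx=6,fy=6,interpolation=cv2.INTER_CUBIC))
for i in range(3): optics.camera("top"); print(manip.read_state()["wrist_force"].round(2))
E
```

```text
10.2 [527.7 -53.7 311.6] [3.1414e+00 1.0000e-03 2.7707e+00] gap 34.9 [-0.3 -0.1  0.9]
units [ 0.005 -0.033  0.041] len 0.05
336 220
[-0.24 -0.56 -0.12]
[-0.17  0.73 -0.45]
[-0.37  0.88 -0.16]
```

View pics/s3.png

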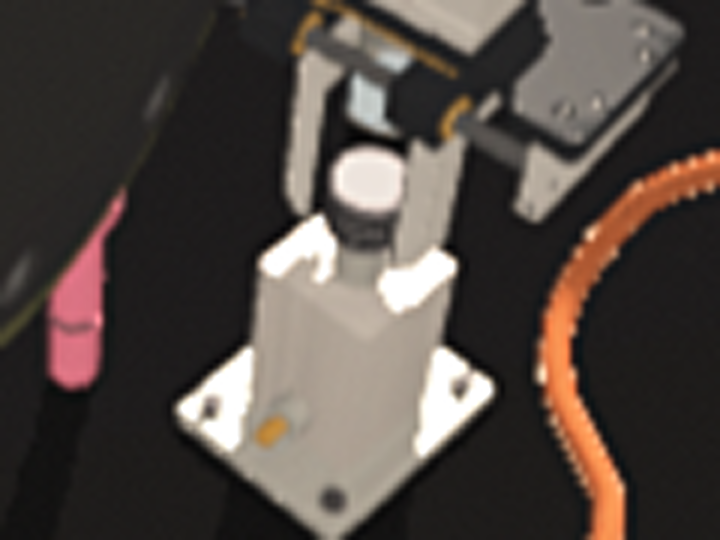

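The fingers straddle the grey cap (crop 368,185) and have made no contact yet. I'm closing gently and watching the side force.

Emit:
step_arm(increments=[[[0,0,0,0,0,0,0.29],[0,0,0,0,0,0,0.31],[0,0,0,0,0,0,0.33],[0,0,0,0,0,0,0.35],[0,0,0,0,0,0,0.35]]], newtons=5)

```text
clock: 10.9
eef_pos: [527.6, -53.8, 311.1]
eef_rot: [-3.141, 0.0, 2.771]
wrist_force: [-1.9, -4.0, 2.5]
finger_gap: 31.8
finger_force: 5.0
```

```bash
python3 go.py 527 -54.8 310; python3 - <<'E'
from cell import optics,manip
from h import *
for i in range(4): optics.camera("top"); s=manip.read_state(); print(s["wrist_force"].round(2),s["finger_force"],s["finger_gap"])
E
```

```text
10.9 [527.6 -53.8 311.1] [-3.1412e+00  1.0000e-04  2.7707e+00] gap 31.8 [-1.9 -4.   2.5]
units [ 0.005 -0.028  0.028] len 0.04
[-2.37 -3.17  2.38] 5.000281572065433 31.945301951869677
[-2.29 -4.89  3.16] 5.000289581148536 31.823895603619867
[-1.46 -4.93  2.7 ] 5.000270095624728 31.319507767380177
[-1.46 -5.11  2.77] 5.000147085738718 31.789648099608986
```

Emit:
step_arm(increments=[[[0,0,0,0,-0.01,0,0.4],[0,0,0,0,0,0,0.4]]])

```text
clock: 11.3
eef_pos: [527.5, -54.0, 311.1]
eef_rot: [3.141, 0.0, 2.771]
wrist_force: [-2.1, -2.8, 2.5]
finger_gap: 31.7
finger_force: 5.0
```

Emit:
step_arm(increments=[[[0,0,0,0,-0.01,0,0.4],[0,0,0,0,0,0,0.4]]])

```text
clock: 11.5
eef_pos: [527.4, -54.2, 311.1]
eef_rot: [3.141, 0.0, 2.771]
wrist_force: [-0.9, -1.4, 2.6]
finger_gap: 31.8
finger_force: 5.0
```

Emit:
step_arm(increments=[[[0,0,0,0,-0.01,0,0.4],[0,0,0,0,0,0,0.4]]])

```text
clock: 11.7
eef_pos: [527.2, -54.6, 311.1]
eef_rot: [3.141, 0.0, 2.771]
wrist_force: [0.2, 0.0, 2.2]
finger_gap: 31.8
finger_force: 5.0
```

Emit:
step_arm(increments=[[[0,0,0,0,0,0,0.6],[0,0,0,0,0,0,0.6],[0,0,0,0,0,-0.02,0.6],[0,0,0,0,0,-0.04,0.6],[0,0,0,0,0,-0.04,0.6]]], newtons=12)

```text
clock: 12.2
eef_pos: [527.1, -54.8, 314.9]
eef_rot: [-3.141, -0.001, 2.771]
wrist_force: [-0.3, 0.5, -1.8]
finger_gap: 31.3
finger_force: 12.0
```

The wrist shows only the piston's weight and no side load, so I'm continuing slowly.

Emit:
step_arm(increments=[[[0,0,0,0,0,-0.05,0.6],[0,0,0,0,0,-0.05,0.6],[0,0,0,0,0,-0.05,0.6],[0,0,0,0,0,-0.05,0.6],[0,0,0,0,0,-0.05,0.6]]])

```text
clock: 12.7
eef_pos: [527.2, -54.8, 325.3]
eef_rot: [3.142, 0.0, 2.771]
wrist_force: [0.5, 0.0, -1.0]
finger_gap: 31.4
finger_force: 12.0
```

Emit:
step_arm(increments=[[[0,0,0,0,0,-0.05,0.6],[0,0,0,0,0,-0.05,0.6],[0,0,0,0,0,-0.05,0.6],[0,0,0,0,0,-0.05,0.6],[0,0,0,0,0,0,0.6]]])

```text
clock: 13.2
eef_pos: [527.2, -54.8, 333.3]
eef_rot: [3.142, 0.0, 2.771]
wrist_force: [-0.6, 0.2, -1.5]
finger_gap: 31.7
finger_force: 12.0
```

Emit:
step_arm(increments=[[[0,0,0,0,0,-0.05,0.6],[0,0,0,0,0,-0.05,0.6],[0,0,0,0,0,-0.05,0.6],[0,0,0,0,0,-0.05,0.6],[0,0,0,0,0,-0.05,0.6]]])

```text
clock: 13.7
eef_pos: [527.2, -54.8, 343.2]
eef_rot: [-3.142, 0.0, 2.771]
wrist_force: [0.1, -0.1, -1.3]
finger_gap: 31.8
finger_force: 12.0
```

Emit:
step_arm(increments=[[[0,0,0,0,0,-0.05,0.6],[0,0,0,0,0,-0.05,0.6],[0,0,0,0,0,-0.05,0.6],[0,0,0,0,0,-0.04,0.6],[0,0,0,0,0,0,0.6]]])

```text
clock: 14.2
eef_pos: [527.2, -54.8, 350.9]
eef_rot: [3.142, 0.0, 2.771]
wrist_force: [-0.5, 0.5, -1.3]
finger_gap: 31.4
finger_force: 12.0
```

```bash
python3 go.py 527 -54.8 351.1; python3 - <<'E'
from cell import optics
import cv2
from h import *
c=optics.camera("side"); print(proj(c,np.array([527,-55,95])),proj(c,np.array([520,-57,95])))
cv2.imwrite("pics/s4.png",cv2.resize(c["frame"][170:270,270:390,::-1],None,fx=6,fy=6,interpolation=cv2.INTER_CUBIC))
E
```

```text
14.2 [527.2 -54.8 350.9] [3.1415e+00 3.0000e-04 2.7708e+00] gap 31.4 [-0.5  0.5 -1.3]
units [ 0.004 -0.003 -0.005] len 0.01
[335.76790609 227.93835405] [335.86292021 230.44885364]
```

View pics/s4.png

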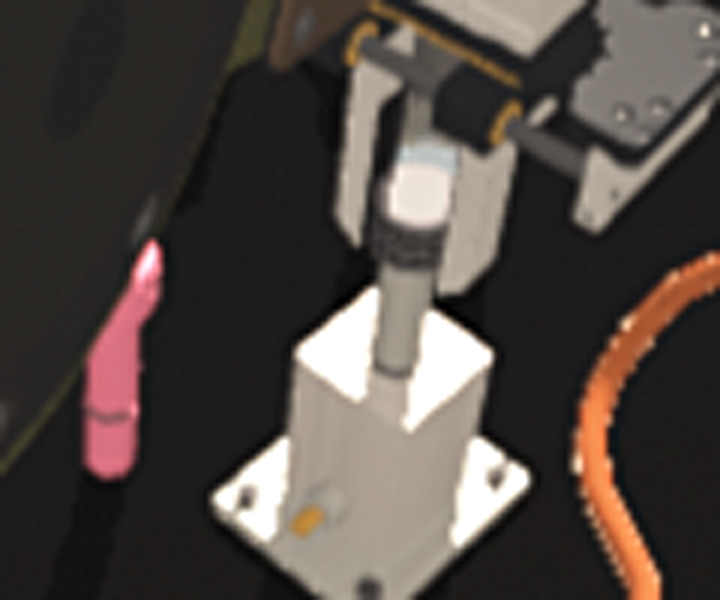

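The dark groove shows right at the bore mouth (crop 393,368). The piston is straight, the pump hasn't moved, and the load is only the piston's weight. I'm handing in.

```bash
python3 -c "
from cell import workorder
print(workorder.sign_off())"
```

```text
the job is handed in; nothing more can be done
None
```

I handed the job in at about 14 s: both white jars stand in the crate's end cells, and the piston is held 40 mm up with its groove level with the block top; no verdict came back.

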